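Make up two kits of kiln furniture

ROBOT

A 7-joint arm with a two-finger parallel gripper is mounted at the origin on the work surface. World frame = base frame: x ahead of the robot, y to its left, z up, the work surface at z = 0. Lengths are in m, angles in rad, forces in N, time in s.
With the tool pointing down it reaches from about 0.4 to 0.85 m from the base axis. Payload 4.5 kg.
Tool frame: the origin (TCP) lies midway between the tips of the shut fingers; the grasp point (between the pads) lies 19 mm behind it (r.grip_point_offset is the distance from the TCP to the grasp point, in m); z points along the fingers, y is the line along which they close (so a half turn about z gives the same grasp; the last joint's range is limited). The gripper opens to 88 mm and grips with 3 to 60 N. Pads are 18 mm wide; open, the fingers measure 123 mm over their backs; the gripper's body (75 mm by 187 mm) begins 45 mm behind the grasp point.
Start: joints at [-1.273, 0.689, -0.195, 1.565, 0.157, 0.902, -0.215], TCP at [0.163, 0.603, 0.239] pointing down, gripper open.
Joint ranges: [-3.01, 3.01], [-0.46, 2.08], [-1.47, 1.51], [0.13, 2.56], [-1, 4.14], [0.04, 2.09], [-2.66, 2.66]. Speed limits (rad/s): [2.57, 2.57, 3.14, 3.14, 3.14, 3.14, 3.14].

INTERFACE

Orientations are given as a unit quaternion [x, y, z, w].
In Python, from plant import r, optics gives the robot as it stands.
- The arm moves only by the shell command python3 -m pendant 'ROWS' [OPENING] [FORCE]. ROWS is JSON, a list of rows, each a list of 6 numbers: the shift along the tool's x, y, z as a fraction of full scale, then the turn, a rotation vector about the tool's x, y, z as a fraction of full scale. A call has 1 to 5 rows; each row shifts and turns the commanded pose from where the row before left it, along the tool's axes as they then stand; what a row does not reach is not made up. Full scale, the value 1, is 0.025 m for a shift and pi rad for a turn. A row lasts 1/12 s, in which the tool goes at most 41.7 mm and 7.16 degrees, less where a joint would pass 70% of its speed; a pose out of reach is approached as far as the arm can. A call with a number of a shift or a turn outside -1 to 1 is refused whole. A call with a gripper value outside its range is refused whole. OPENING is the opening, from -1 (shut) to 1 (fully open), set as the call begins (- or left out, the last holds). The fingers move at their own pace and stop on an object; FORCE is the grip in N (left out, the last holds). Time passes only in rows, so rows that do not move let the fingers close. It gives the time, the measured TCP pose, the force, the opening and the grip force at its end, in the units of the state.
- r.get_state(): the state, without advancing time (a new reading comes with each control period).
- optics.snapshot(name): name is "side" or "top"; returns (picture, depth): 400x640x3 uint8, blue, green, red; 400x640 float32, m along the optical axis (not along the pixel's ray), 0 where there is no reading.
- optics.calibration(name): a dict with "vfov" (degrees; the focal length in pixels is half the picture's height over the tangent of half this angle, whatever the lens; pixels are square), "cx", "cy" (the principal point, pixels), "k1" (the pictures are not rectified: a ray, as slopes to the right and down, at radius r is drawn at 1 + k1 r^2 times it, then the intrinsics apply), "cam_to_world" (4x4, takes a point from camera to world coordinates). Camera axes: x right, y up, looking along -z (the intrinsics and any distortion apply to the point x, -y, -z); pixel columns grow to the right and rows downward; lengths in m; the calibration is good to about 2 mm. A picture is of the moment at which its call begins. calibration takes no time and is no camera call.
- r.finish_job(): hands the job in; it is judged then, once.
The state is a dict: "clock": time; "q": joint angles; "qd": joint speeds; "joint_torque": joint torques, N m; "tool_pos": TCP position; "eef_rot": TCP orientation; "contact_force": force on the tool from outside, world axes, zero at the start; "moment": the same for the moment, N m; "opening": opening from 0.0 (shut) to 1.0 (fully open); "finger_force": force on a finger pad.
Only numpy, scipy, OpenCV 4.12 (cv2) and the standard library are available. Lean on these libraries where they do the work, as an engineer would, in place of code of your own. Each camera call takes 0.05 s, during which the arm holds its last target. There are 200 camera calls.

TASK

Make up two kits of kiln furniture. In the long divided tray, lay the square tile flat in the large compartment with the three-armed stilt flat on the middle of it, and stand the tall tube upright in the small compartment; in the square tray, lay the round disc flat with the square post standing upright on the middle of it. Set the pieces down without dropping them, and leave the short tube, the cup and the wooden tool where they are.

Things in the scene. Friction and masses are not known exactly. Their poses are not given: they have to be found in the camera images.
- long_tray: Brown wooden tray, fixed, 220 (its x) by 130 mm (its y); floor 6 mm thick, rim 6 mm thick, 16 mm high. A 6 mm cross wall as high as the rim makes a large compartment (inside x -104 to +21 mm, centre x -41.5) and a small one (x +27 to +104 mm, centre x +65.5), each 118 mm across y. Origin: centre of its underside; z up.
- square_tray: Brown wooden tray without compartments, 150 by 150 mm, fixed to the table; floor 6 mm thick, rim 6 mm thick and 16 mm high, 138 by 138 mm inside. Origin: centre of its underside; z up.
- square_tile: Flat square tile of buff fired clay, 64 by 64 mm, 12 mm thick, lying flat, sides along its x and y; about 100 g. Origin: centre of its underside; z up.
- stilt: Three-armed star (kiln stilt) of buff fired clay, about 30 g. Each arm is a bar 11 mm wide and 16 mm high reaching 26 mm from the centre, at 0, 120 and 240 degrees from its x; fine points on top make it 21 mm high but do not hinder a grip. Grip across one arm, about 17 mm from the centre. Origin: centre of its underside; z up.
- tall_tube: The taller of two round hollow props of buff fired clay, standing upright: 40 mm outer diameter, 24 mm bore, 60 mm high; about 95 g. Origin: centre of its underside; z up.
- round_disc: Flat round disc of buff fired clay, 64 mm diameter, 12 mm thick, lying flat; about 85 g. Origin: centre of its underside; z up.
- square_post: Square post of buff fired clay standing upright, 36 by 36 mm, 60 mm high, with a dark round hole marked in its top; sides along its x and y; about 140 g. Origin: centre of its underside; z up.
- short_tube: The shorter of the two round hollow props, standing upright, not wanted: 40 mm outer diameter, 24 mm bore, 30 mm high. Origin: centre of its underside; z up.
- test_cup: Small white cup standing among the stock, not wanted: 38 mm rim diameter, 30 mm high. Origin: centre of its underside; z up.
- wood_tool: Small dark wooden modelling tool lying among the stock, not wanted: 75 mm long (from -25 to +50 mm along its x), 14 mm wide, 8 mm high. Origin on its underside, 25 mm from its narrow end.
Mind the look-alikes: they are no part of the job. What is shaped like the square_post but pink is not meant. Leave any blue look-alike of the round_disc alone.

How it is judged:
At the end, for the whole second after the job is handed in: Tile flat in the large compartment, stilt flat on it (centres within 15 mm); tall tube upright in the small one; disc flat in the square tray, post upright on it (within 12 mm); all level to 0.1 rad, released, at rest; short tube, cup, wooden tool within 30 mm of their start, upright (x of square_tile in the frame of long_tray between -0.078 and -0.005 m and y of square_tile in the frame of long_tray between -0.04 and 0.04 m and z of square_tile in the frame of long_tray between 0.003 and 0.01 m and x of tall_tube in the frame of long_tray between 0.042 and 0.089 m and y of tall_tube in the frame of long_tray between -0.045 and 0.045 m and z of tall_tube in the frame of long_tray between 0.003 and 0.01 m and x of round_disc in the frame of square_tray between -0.045 and 0.045 m and y of round_disc in the frame of square_tray between -0.045 and 0.045 m and z of round_disc in the frame of square_tray between 0.003 and 0.01 m and horizontal distance between stilt and square_tile below 0.015 m and z of stilt in the frame of square_tile between 0.009 and 0.016 m and horizontal distance between square_post and round_disc below 0.012 m and z of square_post in the frame of round_disc between 0.009 and 0.016 m and angle between each of square_tile, stilt, tall_tube, round_disc, square_post, short_tube, test_cup's own z axis and vertical below 0.1 rad and linear speed of each of square_tile, stilt, tall_tube, round_disc, square_post below 0.02 m/s and angular speed of each of square_tile, stilt, tall_tube, round_disc, square_post below 0.2 rad/s and distance of each of short_tube, test_cup, wood_tool from where it was at the start of the episode below 0.03 m); the robot touches nothing.
It fails at once if a kiln piece is dropped or knocked: it moves faster than 0.6 m/s (a fall of about 18 mm) while not held by the fingers ((contact force between square_tile and the fingers below 0.01 N and linear speed of square_tile above 0.6 m/s) or (contact force between stilt and the fingers below 0.01 N and linear speed of stilt above 0.6 m/s) or (contact force between tall_tube and the fingers below 0.01 N and linear speed of tall_tube above 0.6 m/s) or (contact force between round_disc and the fingers below 0.01 N and linear speed of round_disc above 0.6 m/s) or (contact force between square_post and the fingers below 0.01 N and linear speed of square_post above 0.6 m/s)).
It fails at once if the short tube, the cup or the wooden tool is moved by more than 30 mm (distance of any of short_tube, test_cup, wood_tool from where it was at the start of the episode above 0.03 m).
It also fails if it takes over 138 s, if anything falls off the work surface, if the arm or the gripper's body presses on something with over 40 N, if the wrist force passes 120 N, or if a joint passes its speed limit or range.

## Working session

There is one attempt and no reset: what is moved stays moved. The work goes in short steps, Python scripts to look and compute and a shell command to move; the robot and the scene stay as the last step left them, time stands still between calls to the robot, and variables do not carry over. Pictures are saved under pics/ and viewed, at most 14 in all, crops included, and the job is handed in when it is done.

```bash
ls; mkdir -p pics; python3 - <<'E'
from plant import r, optics
import cv2,numpy as np
for n in("top","side"):
    im,d=optics.snapshot(n); cv2.imwrite(f"pics/{n}0.png",im); np.save(f"{n}0.npy",d); print(n,optics.calibration(n))
print(r.get_state(), r.grip_point_offset)
E
```

```text
pics
top {'vfov': 55.93087839995431, 'cx': 316.38164939445886, 'cy': 201.00859181929602, 'k1': 0.015384523560500584, 'cam_to_world': array([[-2.96486805e-02,  9.94013441e-01, -1.05158142e-01,
         4.96604509e-01],
       [-9.99560142e-01, -2.95568690e-02,  2.43171129e-03,
        -9.14362480e-03],
       [-6.90991731e-04,  1.05183985e-01,  9.94452539e-01,
         9.25173047e-01],
       [ 0.00000000e+00,  0.00000000e+00,  0.00000000e+00,
         1.00000000e+00]])}
side {'vfov': 53.74829432346743, 'cx': 323.0533495141198, 'cy': 197.00218127136014, 'k1': -0.06542141023790089, 'cam_to_world': array([[ 0.99784174,  0.05828241, -0.03024919,  0.55974039],
       [-0.06305839,  0.72201107, -0.68900193, -0.56784605],
       [-0.01831644,  0.68942235,  0.72412798,  0.61620687],
       [ 0.        ,  0.        ,  0.        ,  1.        ]])}
{'clock': 0.1, 'q': array([-1.27323445,  0.68988568, -0.19451274,  1.56622921,  0.15729993,
        0.9025148 , -0.21508755]), 'qd': array([-0.00025332, -0.00211378, -0.000358  , -0.00374499, -0.00057487,
        0.00139766, -0.00023107]), 'joint_torque': array([-3.69987683e-03, -5.28502357e+01, -1.27116513e+00, -1.53839761e+01,
       -5.24127809e-02,  1.97875997e-03,  3.04636717e-05]), 'tool_pos': array([0.16284551, 0.60282481, 0.23800195]), 'eef_rot': array([ 1.31458429e-01,  9.91321342e-01, -8.22181648e-04, -4.44370732e-05]), 'contact_force': array([ 0.49876475, -0.04889764,  0.64270068]), 'moment': array([-0.0402291 , -0.02874454,  0.02551888]), 'finger_force': 0.0, 'opening': 1.00024553628128} 0.0187
```

View pics/top0.png

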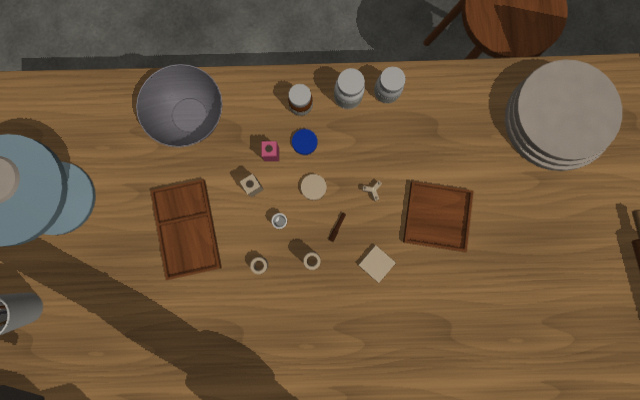

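View pics/side0.png

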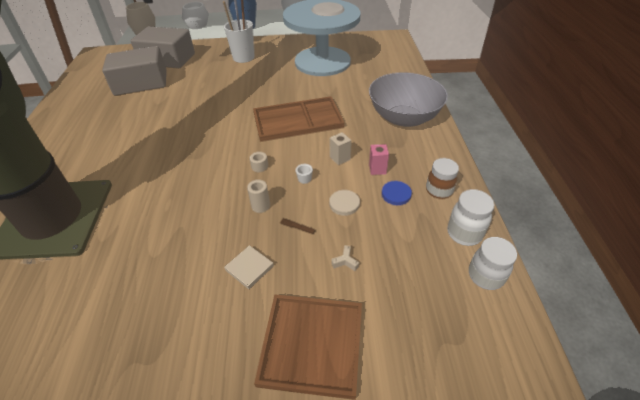

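The top view shows, by pixel:
- **Wanted pieces:** buff post (250,184), buff disc (313,187), stilt (372,189), tile (377,264).
- **Tubes:** (312,261) and (258,266). The side view shows the tall one at (259,195), nearer the camera, so it is the top view's (312,261).
- **Not wanted:** cup (279,221), tool (337,227), pink post (269,150), blue disc (304,141).
- **Trays:** long tray (186,229) with its small compartment at the top (+x), square tray (437,215).

```bash
cat > h.py <<'E'
from plant import r, optics
import cv2,numpy as np
from scipy.spatial.transform import Rotation as R
def K(n):
    c=optics.calibration(n); f=200/np.tan(np.radians(c["vfov"]/2))
    return c,np.array([[f,0,c["cx"]],[0,f,c["cy"]],[0,0,1]]),np.array([c["k1"],0,0,0.])
def slopes(n,px):
    c,k,d=K(n); return cv2.undistortPoints(np.array(px,float).reshape(-1,1,2),k,d).reshape(-1,2)
def cast(n,px,z):
    c=K(n)[0]; T=c["cam_to_world"]; s=slopes(n,px)
    D=np.c_[s[:,0],-s[:,1],-np.ones(len(s))]@T[:3,:3].T; o=T[:3,3]
    return o+D*((z-o[2])/D[:,2])[:,None]
def cloud(n,dep):
    T=K(n)[0]["cam_to_world"]; v,u=np.mgrid[0:400,0:640]; s=slopes(n,np.c_[u.ravel(),v.ravel()]); z=dep.ravel()
    return (np.c_[s[:,0]*z,-s[:,1]*z,-z]@T[:3,:3].T+T[:3,3]).reshape(400,640,3)
def yaw():
    return R.from_quat(r.get_state()["eef_rot"]).as_matrix()
def plan(xy,zt,c=None):
    """shift in tool axes (units) to TCP (x,y,z); c: closing-axis direction (deg, world) -> turn units about tool z"""
    s=r.get_state(); M=yaw(); p=s["tool_pos"]
    d=M.T@(np.array([*xy,zt])-p)/0.025
    cur=np.degrees(np.arctan2(M[1,1],M[0,1])); out=f"shift {d.round(2)} closing now {cur:.1f}"
    if c is not None:
        w=(c-cur+90)%180-90; out+=f" world turn {w:.1f} -> rz units {-w/180:.4f}  q7 {s['q'][6]:.2f}"
    print(out," tilt",M[:,2].round(3))
E
python3 - <<'E'
from h import *
im=cv2.imread("pics/top0.png"); P=cloud("top",np.load("top0.npy")); hsv=cv2.cvtColor(im,cv2.COLOR_BGR2HSV)
for u,v in[(250,184),(313,187),(372,189),(377,264),(320,300),(186,240),(437,215)]: print((u,v),hsv[v,u],P[v,u].round(4))
for nm,(u,v),z in[("post",(250,184),.06),("disc",(313,187),.012),("stilt",(372,189),.016),("tile",(377,264),.012),("tall",(312,261),.06),("short",(258,266),.03)]:
    x0,y0=u-26,v-26; w=P[y0:y0+52,x0:x0+52]; m=((abs(w[...,2]-z)<.005)).astype(np.uint8)
    m=cv2.morphologyEx(m,cv2.MORPH_OPEN,np.ones((2,2)))
    cs=cv2.findContours(m,cv2.RETR_EXTERNAL,cv2.CHAIN_APPROX_NONE)[0]; c=max(cs,key=cv2.contourArea).reshape(-1,2)+[x0,y0]
    g=cast("top",c,z)[:,:2]; rect=cv2.minAreaRect((g*1000).astype(np.float32)); e=cv2.minEnclosingCircle((g*1000).astype(np.float32))
    print(nm,"rect",np.round(rect[0],1),np.round(rect[1],1),round(rect[2],1),"circ",np.round(e[0],1),round(e[1],1))
m=(P[...,2]>.011)&(P[...,2]<.022)
for nm,(a,b,c,d) in{"long":(145,170,228,285),"sq":(395,172,480,258)}.items():
    s=m[b:d,a:c].astype(np.uint8); cs=cv2.findContours(s,0,1)[0]; c=max(cs,key=cv2.contourArea).reshape(-1,2)+[a,b]
    print(nm,[np.round(t,1) for t in cv2.minAreaRect((cast("top",c,.016)[:,:2]*1000).astype(np.float32))])
crop=cv2.resize(im[120:285,140:480],None,fx=2.3,fy=2.3,interpolation=cv2.INTER_CUBIC); cv2.imwrite("pics/crop1.png",crop)
E
```

```text
(250, 184) [16 78 69] [0.6321 0.1413 0.0611]
(313, 187) [ 18  64 163] [ 0.6278 -0.0041  0.0125]
(372, 189) [ 18  59 168] [ 0.6182 -0.1477  0.015 ]
(377, 264) [ 17  65 166] [ 0.4374 -0.1518  0.0128]
(320, 300) [ 16 133 127] [ 0.3552 -0.013  -0.0012]
(186, 240) [ 12 175  99] [0.5082 0.3071 0.0062]
(437, 215) [ 12 171 100] [ 0.5509 -0.3054  0.0034]
post rect [630.6 139.8] [38.8 36.8] 29.9 circ [630.2 140. ] 24.3
disc rect [625.4  -7.7] [61.2 59.3] 88.3 circ [625.4  -7.2] 31.8
stilt rect [ 608.  -153.3] [40.5 47.5] 11.6 circ [ 614.3 -153.1] 26.4
tile rect [ 435.2 -153.6] [64.3 63.9] 47.2 circ [ 435.1 -153.5] 42.7
tall rect [449.2   1.7] [38.6 35.9] 88.3 circ [449.    1.6] 19.8
short rect [440.4 127.1] [36.5 37.6] 43.5 circ [440.5 126.9] 19.7
long [array([535.9, 307.3]), array([222.3, 133.7]), np.float64(10.5)]
sq [array([ 547.9, -304.5]), array([150.6, 152.3]), np.float64(79.6)]
```

View pics/crop1.png

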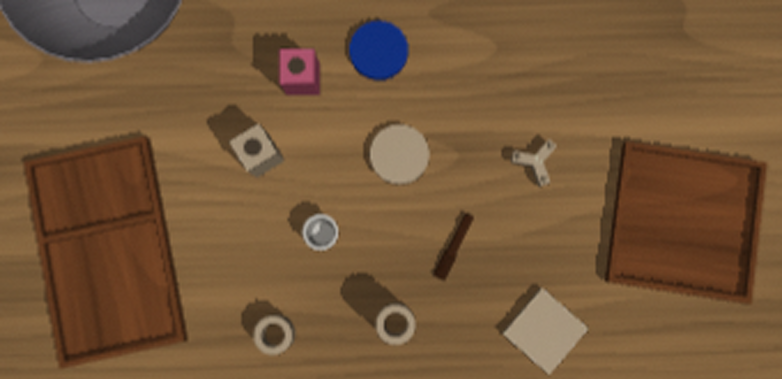

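The crop confirms which piece is which: the buff post (not the pink one), the buff disc (not the blue one), and the tall tube at crop (395,325), which has the longer shadow and a depth height of 60 mm. Sizes match the specification to about 2 mm. Next come the stilt arms, a side-view check and the first plan.

```bash
python3 - <<'E'
from h import *
im=cv2.imread("pics/top0.png"); hsv=cv2.cvtColor(im,cv2.COLOR_BGR2HSV)
m=((hsv[...,1]<95)&(hsv[...,2]>120)).astype(np.uint8); s=np.zeros_like(m); s[165:210,350:395]=m[165:210,350:395]
v,u=np.nonzero(s); g=cast("top",np.c_[u,v],.016)[:,:2]*1000
c=np.array(cv2.minEnclosingCircle(g.astype(np.float32))[0]); d=g-c; a=np.arctan2(d[:,1],d[:,0]); far=np.hypot(*d.T)>9
ph=np.degrees(np.angle(np.exp(3j*a[far]).sum()))/3
print("stilt",len(g),c,cv2.minEnclosingCircle(g.astype(np.float32))[1],g.mean(0),"arms",ph,ph+120,ph-120)
si=cv2.imread("pics/side0.png"); h2=cv2.cvtColor(si,cv2.COLOR_BGR2HSV)
b=((h2[...,1]<90)&(h2[...,2]>110)).astype(np.uint8)
for nm,(u,v),z in[("tile",(250,264),.012),("disc",(344,201),.012)]:
    w=np.zeros_like(b); w[v-30:v+30,u-32:u+32]=b[v-30:v+30,u-32:u+32]
    cc=max(cv2.findContours(w,0,1)[0],key=cv2.contourArea).reshape(-1,2); print(nm,[np.round(t,1) for t in cv2.minAreaRect((cast("side",cc,z)[:,:2]*1000).astype(np.float32))])
plan((.435,-.153),.12,47.2); plan((.435,-.153),.12,137.2)
E
```

```text
stilt 126 [ 616.4442749  -150.50463867] 25.656768798828125 [ 617.10045178 -150.83748657] arms -42.47992956913641 77.5200704308636 -162.4799295691364
tile [array([ 438.4, -155.1]), array([69.3, 71.4]), np.float64(47.1)]
disc [array([628.9,  -9.8]), array([74.1, 65. ]), np.float64(85.4)]
shift [-18.39 -26.34   4.77] closing now 74.9 world turn -27.7 -> rz units 0.1538  q7 -0.22  tilt [-0.    -0.002 -1.   ]
shift [-18.39 -26.34   4.77] closing now 74.9 world turn 62.3 -> rz units -0.3462  q7 -0.22  tilt [-0.    -0.002 -1.   ]
```

```bash
A='python3 -m pendant'; 
python3 -m pendant '[[-0.9,-0.3,0,0,0,0],[-0.9,-0.3,0,0,0,0],[-0.9,-0.3,0,0,0,0],[-0.9,-0.3,0,0,0,0],[-0.9,-0.3,0,0,0,0]]' 1
python3 -m pendant '[[-0.9,-0.3,0,0,0,0],[-0.9,-0.3,0,0,0,0],[-0.9,-0.3,0,0,0,0],[-0.9,-0.3,0,0,0,0],[-0.9,-0.3,0,0,0,0]]'
python3 -m pendant '[[-0.9,-0.3,0,0,0,0],[-0.9,-0.3,0,0,0,0],[-0.9,-0.3,0,0,0,0],[-0.9,-0.3,0,0,0,0],[-0.9,-0.3,0,0,0,0]]'
python3 -m pendant '[[-0.2,-1,0,0,0,0],[-0.2,-1,0,0,0,0],[-0.2,-1,0,0,0,0],[-0.2,-1,0,0,0,0],[-0.2,-1,0,0,0,0]]'
python3 -c "
from h import *
plan((.435,-.153),.12,47.2)"
```

```text
clock: 0.52
tool_pos: [0.2625, 0.5368, 0.2383]
eef_rot: [0.131, 0.991, -0.0, -0.0]
contact_force: [-0.1, 0.7, -0.6]
opening: 0.999
finger_force: 0.0
clock: 0.93
tool_pos: [0.3613, 0.4713, 0.2383]
eef_rot: [0.131, 0.991, -0.0, -0.0]
contact_force: [0.1, 0.9, 0.1]
opening: 1.0
finger_force: 0.0
clock: 1.35
tool_pos: [0.4601, 0.4058, 0.2383]
eef_rot: [0.132, 0.991, -0.0, -0.0]
contact_force: [-0.4, -0.0, 0.4]
opening: 1.001
finger_force: 0.0
clock: 1.77
tool_pos: [0.4505, 0.2782, 0.2384]
eef_rot: [0.131, 0.991, -0.0, -0.0]
contact_force: [1.4, -0.2, -0.7]
opening: 1.0
finger_force: 0.0
shift [ -3.9  -16.81   4.74] closing now 74.9 world turn -27.7 -> rz units 0.1538  q7 0.47  tilt [-0.001 -0.001 -1.   ]
```

```bash
python3 -m pendant '[[-0.23,-0.99,0.2,0,0,0],[-0.23,-0.99,0.2,0,0,0],[-0.23,-0.99,0.2,0,0,0],[-0.23,-0.99,0.2,0,0,0],[-0.23,-0.99,0.2,0,0,0]]' >/dev/null
python3 -m pendant '[[-0.23,-0.99,0.2,0,0,0],[-0.23,-0.99,0.2,0,0,0],[-0.23,-0.99,0.2,0,0,0],[-0.23,-0.99,0.2,0,0,0],[-0.23,-0.99,0.2,0,0,0]]' >/dev/null
python3 -m pendant '[[-0.23,-0.99,0.2,0,0,0],[-0.23,-0.99,0.2,0,0,0],[-0.23,-0.99,0.2,0,0,0],[-0.23,-0.99,0.2,0,0,0],[-0.23,-0.99,0.2,0,0,0]]' >/dev/null
python3 -m pendant '[[-0.23,-0.99,0.2,0,0,0],[-0.23,-0.99,0.2,0,0,0]]' >/dev/null
python3 -m pendant '[[0,0,0.2,0,0,0.0385],[0,0,0.2,0,0,0.0385],[0,0,0.2,0,0,0.0385],[0,0,0.2,0,0,0.0385],[0,0,0,0,0,0]]'
python3 -c "
from h import *
plan((.435,-.153),.005,47.2)"
```

```text
clock: 3.6
tool_pos: [0.4352, -0.1519, 0.1329]
eef_rot: [0.367, 0.93, -0.0, -0.001]
contact_force: [0.3, 0.3, 1.5]
opening: 0.997
finger_force: 0.0
shift [-0.03 -0.03  5.12] closing now 47.0 world turn 0.2 -> rz units -0.0011  q7 0.82  tilt [-0.002  0.    -1.   ]
```

```bash
python3 -m pendant '[[0,0,0.9,0,0,0],[0,0,0.9,0,0,0],[0,0,0.9,0,0,0],[0,0,0.9,0,0,0],[0,0,0.6,0,0,0]]' 
python3 -m pendant '[[0,0,0.5,0,0,0],[0,0,0.4,0,0,0],[0,0,0,0,0,0],[0,0,0,0,0,0]]' 
python3 -m pendant '[[0,0,0,0,0,0],[0,0,0,0,0,0],[0,0,0,0,0,0],[0,0,0,0,0,0],[0,0,0,0,0,0]]' -1 25
```

```text
clock: 4.02
tool_pos: [0.4354, -0.1516, 0.0271]
eef_rot: [0.363, 0.932, 0.0, -0.001]
contact_force: [0.7, -0.9, -0.9]
opening: 1.003
finger_force: 0.0
clock: 4.35
tool_pos: [0.4383, -0.1529, 0.0103]
eef_rot: [0.364, 0.931, 0.0, -0.003]
contact_force: [0.4, -0.1, -0.1]
opening: 1.002
finger_force: 0.0
clock: 4.77
tool_pos: [0.4384, -0.1531, 0.0109]
eef_rot: [0.365, 0.931, -0.0, -0.002]
contact_force: [-0.4, -0.4, 3.4]
opening: 0.705
finger_force: 25.0
```

```bash
python3 -c "
from h import *
s=r.get_state();print(s['q'].round(3),s['opening'],s['finger_force'],s['tool_pos'])
im,d=optics.snapshot('side');cv2.imwrite('pics/s1.png',cv2.resize(im[190:320,170:350],None,fx=4,fy=4))"
```

```text
[ 0.255  0.934 -0.029  2.176  0.549  0.043  0.512] 0.7053154262360143 25.002847015857697 [ 0.43844536 -0.15310007  0.01089975]
```

View pics/s1.png

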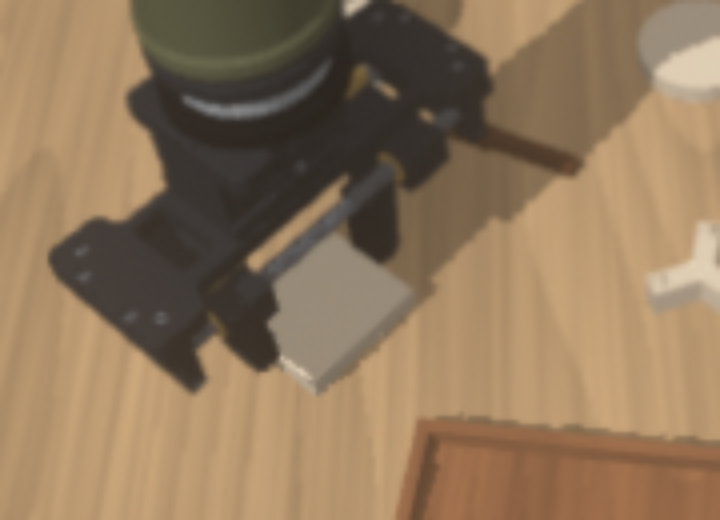

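The side crop shows the tile between the fingers, but q6 sits at its 0.04 limit, so the tips are 6 mm too high with hardly 1 mm of grip. I'll reopen, tilt the tool slightly about the closing axis, tips toward the base, and go deeper.

```bash
python3 -m pendant '[[0,0,0,0,0,0],[0,0,0,0,0,0],[0,0,0,0,0,0],[0,0,-0.4,0,0,0],[0,0,-0.4,0,0,0]]' 1 
python3 -m pendant '[[0,0,0,0,0.0125,0],[0,0,0,0,0.0125,0],[0,0,0,0,0,0]]' 
python3 -c "
from h import *
plan((.4355,-.153),.005,47.2);print(r.get_state()['q'][5])"
```

```text
clock: 5.23
tool_pos: [0.4379, -0.1529, 0.0302]
eef_rot: [0.365, 0.931, -0.0, -0.004]
contact_force: [-0.1, 0.3, -0.2]
opening: 1.0
finger_force: 0.0
clock: 5.48
tool_pos: [0.4396, -0.1546, 0.0305]
eef_rot: [0.366, 0.93, 0.015, -0.039]
contact_force: [1.2, -0.6, -0.0]
opening: 0.999
finger_force: 0.0
shift [ 0.08 -0.07  1.03] closing now 47.0 world turn 0.2 -> rz units -0.0011  q7 0.56  tilt [-0.061  0.056 -0.997]
0.2613560411194304
```

```bash
python3 -m pendant '[[0,0,0.3,0,0,0],[0.08,0,0.3,0,0,0],[0,0,0.25,0,0,0],[0,0,0.2,0,0,0],[0,0,0,0,0,0]]' 
python3 -m pendant '[[0,0,0,0,0,0],[0,0,0,0,0,0],[0,0,0,0,0,0],[0,0,0,0,0,0],[0,0,0,0,0,0]]' -1 25
python3 -m pendant '[[0,0,0,0,0,0],[0,0,-0.1,0,0,0],[0,0,-0.4,0,0,0],[0,0,-0.6,0,0,0],[0,0,-0.6,0,0,0]]' 
python3 -m pendant '[[0,0,-0.8,0,0,0],[0,0,-0.8,0,0,0],[0,0,-0.8,0,0,0],[0,0,-0.8,0,0,0],[0,0,0,0,0,0]]' 
python3 -c "
from h import *
plan((.4951,.2997),.12,10.5)"
```

```text
clock: 5.9
tool_pos: [0.4343, -0.1496, 0.0033]
eef_rot: [0.364, 0.93, 0.014, -0.04]
contact_force: [-0.4, -0.2, -0.0]
opening: 1.0
finger_force: 0.0
clock: 6.32
tool_pos: [0.4355, -0.1504, 0.0047]
eef_rot: [0.365, 0.93, 0.014, -0.039]
contact_force: [0.6, 0.7, 1.3]
opening: 0.719
finger_force: 25.0
clock: 6.73
tool_pos: [0.4374, -0.1526, 0.0472]
eef_rot: [0.365, 0.93, 0.014, -0.04]
contact_force: [0.6, -0.5, -0.3]
opening: 0.72
finger_force: 25.0
clock: 7.15
tool_pos: [0.4447, -0.1578, 0.1295]
eef_rot: [0.365, 0.93, 0.014, -0.037]
contact_force: [0.9, -0.1, -0.0]
opening: 0.718
finger_force: 25.0
shift [10.91 14.78  1.24] closing now 47.1 world turn -36.6 -> rz units 0.2035  q7 0.64  tilt [-0.057  0.054 -0.997]
```

```bash
python3 -m pendant '[[0.4,0.5,0.03,0,0,0],[0.7,0.95,0.05,0,0,0],[0.7,0.95,0.05,0,0,0],[0.7,0.95,0.05,0,0,0],[0.7,0.95,0.05,0,0,0]]' >/dev/null
python3 -m pendant '[[0.7,0.95,0.05,0,0,0],[0.7,0.95,0.05,0,0,0],[0.7,0.95,0.05,0,0,0],[0.7,0.95,0.05,0,0,0],[0.7,0.95,0.05,0,0,0]]' >/dev/null
python3 -m pendant '[[0.7,0.95,0.05,0,0,0],[0.7,0.95,0.05,0,0,0],[0.7,0.95,0.05,0,0,0],[0.7,0.95,0.05,0,0,0],[0.7,0.95,0.05,0,0,0]]' 
python3 -m pendant '[[0.4,0.5,0.05,0,0,0],[0,0,0,-0.0027,0,0.0339],[0,0,0,-0.0027,0,0.0339],[0,0,0,-0.0027,0,0.0339]]' >/dev/null
python3 -m pendant '[[0,0,0,-0.0027,0,0.0339],[0,0,0,-0.0027,0,0.0339],[0,0,0,-0.0027,0,0.0339],[0,0,0,0,0,0]]' 
python3 -c "
from h import *
plan((.4951,.2997),.011,10.5); print(yaw().round(3))"
```

```text
clock: 8.4
tool_pos: [0.4894, 0.2707, 0.128]
eef_rot: [0.365, 0.93, 0.013, -0.04]
contact_force: [-0.6, -0.2, -1.1]
opening: 0.719
finger_force: 25.0
clock: 9.07
tool_pos: [0.4901, 0.2853, 0.1276]
eef_rot: [0.64, 0.767, 0.023, -0.033]
contact_force: [0.9, -0.9, -0.2]
opening: 0.724
finger_force: 25.0
shift [0.16 0.33 4.69] closing now 10.3 world turn 0.2 -> rz units -0.0010  q7 -0.42  tilt [-0.02   0.077 -0.997]
[[-0.178  0.984 -0.02 ]
 [ 0.981  0.179  0.077]
 [ 0.08  -0.006 -0.997]]
```

```bash
python3 -m pendant '[[0.16,0.33,0.5,0,0,0],[0,0,0.8,0,0,0],[0,0,0.8,0,0,0],[0,0,0.8,0,0,0],[0,0,0.8,0,0,0]]' 
python3 -m pendant '[[0,0,0.5,0,0,0],[0,0,0.25,0,0,0],[0,0,0.1,0,0,0],[0,0,0.1,0,0,0],[0,0,0,0,0,0]]' 
python3 -c "
from h import *
plan((.4951,.2997),.0107,10.5)"
```

```text
clock: 9.48
tool_pos: [0.4964, 0.2983, 0.0351]
eef_rot: [0.638, 0.769, 0.024, -0.033]
contact_force: [-0.2, 0.5, -0.2]
opening: 0.72
finger_force: 25.0
clock: 9.9
tool_pos: [0.4967, 0.3005, 0.0132]
eef_rot: [0.639, 0.768, 0.025, -0.033]
contact_force: [-0.3, -0.3, -0.5]
opening: 0.725
finger_force: 25.0
shift [-0.03 -0.07  0.1 ] closing now 10.5 world turn 0.0 -> rz units -0.0002  q7 -0.44  tilt [-0.018  0.08  -0.997]
```

```bash
python3 -m pendant '[[0,0,0.04,0,0,0],[0,0,0.04,0,0,0],[0,0,0.04,0,0,0],[0,0,0,0,0,0],[0,0,0,0,0,0]]' 
python3 -m pendant '[[0,0,0,0,0,0],[0,0,0,0,0,0],[0,0,0,0,0,0],[0,0,0,0,0,0],[0,0,0,0,0,0]]' 0.7
python3 -m pendant '[[0,0,-0.1,0,0,0],[0,0,-0.5,0,0,0],[0,0,-0.9,0,0,0],[0,0,-0.9,0,0,0],[0,0,-0.9,0,0,0]]' 
python3 -m pendant '[[0,0,-0.9,0,0,0],[0,0,-0.9,0,0,0],[0,0,0,0,-0.0125,0],[0,0,0,0,-0.0125,0],[0,0,0,0,0,0]]' 
python3 -c "
from h import *
for c in(77.5,-42.5,-162.5):
  a=np.radians(c); p=np.array([.616,-.151])+.017*np.array([np.cos(a),np.sin(a)]); print(c,p); plan(p,.13,c+90)"
```

```text
clock: 10.32
tool_pos: [0.4967, 0.3008, 0.0107]
eef_rot: [0.639, 0.768, 0.025, -0.032]
contact_force: [-0.5, -0.6, 6.4]
opening: 0.718
finger_force: 25.0
clock: 10.73
tool_pos: [0.4962, 0.3006, 0.0097]
eef_rot: [0.639, 0.768, 0.024, -0.033]
contact_force: [0.1, 0.2, 0.4]
opening: 0.848
finger_force: 0.0
clock: 11.15
tool_pos: [0.4977, 0.2939, 0.0938]
eef_rot: [0.639, 0.768, 0.024, -0.033]
contact_force: [-0.3, -0.0, 0.8]
opening: 0.854
finger_force: 0.0
clock: 11.57
tool_pos: [0.4983, 0.293, 0.1386]
eef_rot: [0.639, 0.77, 0.001, -0.002]
contact_force: [0.4, 0.4, 0.3]
opening: 0.847
finger_force: 0.0
77.5 [ 0.61967947 -0.13440297]
shift [-17.7    1.62   0.27] closing now 10.6 world turn -23.1 -> rz units 0.1284  q7 -0.48  tilt [-0.003  0.004 -1.   ]
-42.5 [ 0.62853371 -0.16248503]
shift [-18.87   1.76   0.26] closing now 10.6 world turn 36.9 -> rz units -0.2049  q7 -0.48  tilt [-0.003  0.004 -1.   ]
-162.5 [ 0.59978681 -0.156112  ]
shift [-18.41   0.68   0.26] closing now 10.6 world turn -83.1 -> rz units 0.4618  q7 -0.48  tilt [-0.003  0.004 -1.   ]
```

```bash
python3 -m pendant '[[-0.98,0.09,0,0,0,0],[-0.98,0.09,0,0,0,0],[-0.98,0.09,0,0,0,0],[-0.98,0.09,0,0,0,0],[-0.98,0.09,0,0,0,0]]' 0.3 >/dev/null
python3 -m pendant '[[-0.98,0.09,0,0,0,0],[-0.98,0.09,0,0,0,0],[-0.98,0.09,0,0,0,0],[-0.98,0.09,0,0,0,0],[-0.98,0.09,0,0,0,0]]' >/dev/null
python3 -m pendant '[[-0.98,0.09,0,0,0,0],[-0.98,0.09,0,0,0,0],[-0.98,0.09,0,0,0,0],[-0.98,0.09,0,0,0,0],[-0.98,0.09,0,0,0,0]]' >/dev/null
python3 -m pendant '[[-0.98,0.09,0,0,0,0],[-0.98,0.09,0,0,0,0],[-0.98,0.09,0,0,0,0]]' >/dev/null
python3 -m pendant '[[0,0,0,0,0,0.0321],[0,0,0,0,0,0.0321],[0,0,0,0,0,0.0321],[0,0,0,0,0,0.0321],[0,0,0,0,0,0]]' 
python3 -c "
from h import *
plan((.6197,-.1344),.004,167.5); print(r.get_state()['q'][5])"
```

```text
clock: 13.48
tool_pos: [0.618, -0.136, 0.1357]
eef_rot: [0.782, 0.624, -0.001, -0.002]
contact_force: [-0.8, -0.2, 0.6]
opening: 0.647
finger_force: 0.0
shift [0.07 0.08 5.27] closing now -12.8 world turn 0.3 -> rz units -0.0018  q7 -0.13  tilt [-0.005  0.002 -1.   ]
0.6946384065309159
```

```bash
python3 -m pendant '[[0.07,0.08,0.8,0,0,0],[0,0,0.9,0,0,0],[0,0,0.9,0,0,0],[0,0,0.9,0,0,0],[0,0,0.8,0,0,0]]' >/dev/null
python3 -m pendant '[[0,0,0.5,0,0,0],[0,0,0.3,0,0,0],[0,0,0.15,0,0,0],[0,0,0,0,0,0]]' 
python3 -m pendant '[[0,0,0,0,0,0],[0,0,0,0,0,0],[0,0,0,0,0,0],[0,0,0,0,0,0],[0,0,0,0,0,0]]' -1 15
python3 -m pendant '[[0,0,0,0,0,0],[0,0,0,0,0,0],[0,0,0,0,0,0]]'
python3 -c "
from h import *
print(r.get_state()['tool_pos'],yaw().round(3))
im,d=optics.snapshot('side');cv2.imwrite('pics/s2.png',cv2.resize(im[190:320,260:440],None,fx=4,fy=4))"
```

```text
clock: 14.23
tool_pos: [0.6201, -0.1343, 0.0041]
eef_rot: [0.781, 0.625, -0.001, -0.002]
contact_force: [-0.4, 0.1, 0.3]
opening: 0.647
finger_force: 0.0
clock: 14.65
tool_pos: [0.6205, -0.1343, 0.0048]
eef_rot: [0.781, 0.625, -0.001, -0.002]
contact_force: [0.8, -0.2, -0.1]
opening: 0.295
finger_force: 0.0
clock: 14.9
tool_pos: [0.6202, -0.1342, 0.0043]
eef_rot: [0.781, 0.625, -0.001, -0.002]
contact_force: [-0.2, 0.1, 0.2]
opening: 0.125
finger_force: 15.0
[ 0.62018479 -0.1342491   0.00434457] [[ 0.219  0.976 -0.005]
 [ 0.976 -0.219  0.002]
 [ 0.001 -0.005 -1.   ]]
```

View pics/s2.png

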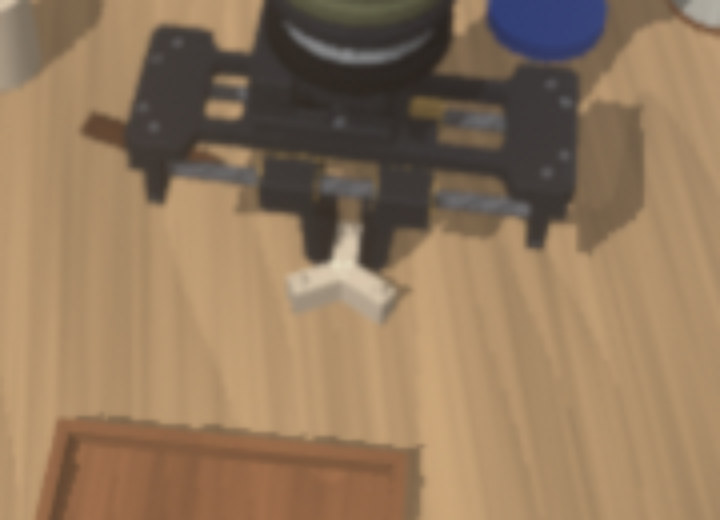

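```bash
python3 -m pendant '[[0,0,-0.1,0,0,0],[0,0,-0.5,0,0,0],[0,0,-0.8,0,0,0],[0,0,-0.9,0,0,0],[0,0,-0.9,0,0,0]]' >/dev/null
python3 -m pendant '[[0,0,-0.9,0,0,0],[0,0,-0.9,0,0,0],[0,0,-0.3,0,0,0],[0,0,0,0,0,0]]' 
python3 - <<'E'
from h import *
im,d=optics.snapshot("top"); cv2.imwrite("pics/t3.png",im); hsv=cv2.cvtColor(im,cv2.COLOR_BGR2HSV)
m=((hsv[...,1]<95)&(hsv[...,2]>90)).astype(np.uint8); s=np.zeros_like(m); s[170:285,145:225]=m[170:285,145:225]
c=max(cv2.findContours(s,0,1)[0],key=cv2.contourArea).reshape(-1,2)
rr=cv2.minAreaRect((cast("top",c,.018)[:,:2]*1000).astype(np.float32)); print(rr)
t=np.array(rr[0])/1000; print(cloud("top",d)[c[:,1].min():c[:,1].max(),c[:,0].min():c[:,0].max(),2].max())
plan(t+.017*yaw()[:2,0],.13)
E
```

```text
clock: 15.7
tool_pos: [0.6224, -0.1349, 0.1395]
eef_rot: [0.781, 0.625, 0.001, -0.0]
contact_force: [0.5, -0.5, -0.8]
opening: 0.123
finger_force: 15.0
((498.2186584472656, 299.3766784667969), (64.38639068603516, 64.9898452758789), 10.487286567687988)
0.9251730466396335
shift [16.54 -8.61  0.35] closing now -12.7  tilt [-0.003  0.002 -1.   ]
```

```bash
python3 -m pendant '[[0.5,-0.26,0,0,0,0],[0.97,-0.5,0,0,0,0],[0.97,-0.5,0,0,0,0],[0.97,-0.5,0,0,0,0],[0.97,-0.5,0,0,0,0]]' >/dev/null
python3 -m pendant '[[0.97,-0.51,0,0,0,0],[0.97,-0.51,0,0,0,0],[0.97,-0.51,0,0,0,0],[0.97,-0.51,0,0,0,0],[0.97,-0.51,0,0,0,0]]' >/dev/null
python3 -m pendant '[[0.97,-0.51,0,0,0,0],[0.97,-0.51,0,0,0,0],[0.97,-0.51,0,0,0,0],[0.97,-0.51,0,0,0,0],[0.97,-0.51,0,0,0,0]]' >/dev/null
python3 -m pendant '[[0.97,-0.51,0,0,0,0],[0.97,-0.51,0,0,0,0],[0.5,-0.26,0,0,0,0],[0,0,0,0,0,0],[0,0,0,0,0,0]]' 
python3 -c "
from h import *
plan(np.array([.4982,.2994])+.017*yaw()[:2,0],.0225)"
```

```text
clock: 17.42
tool_pos: [0.4996, 0.3155, 0.1372]
eef_rot: [0.78, 0.625, -0.002, -0.002]
contact_force: [-0.0, -0.9, -0.1]
opening: 0.117
finger_force: 15.0
shift [0.05 0.11 4.59] closing now -12.6  tilt [-0.006  0.    -1.   ]
```

```bash
python3 -m pendant '[[0.05,0.11,0.6,0,0,0],[0,0,0.8,0,0,0],[0,0,0.8,0,0,0],[0,0,0.8,0,0,0],[0,0,0.8,0,0,0]]' >/dev/null
python3 -m pendant '[[0,0,0.4,0,0,0],[0,0,0.2,0,0,0],[0,0,0.05,0,0,0],[0,0,0,0,0,0]]' 
python3 -m pendant '[[0,0,0.05,0,0,0],[0,0,0.05,0,0,0],[0,0,0.04,0,0,0],[0,0,0,0,0,0]]' 
```

```text
clock: 18.17
tool_pos: [0.5036, 0.3159, 0.0273]
eef_rot: [0.781, 0.624, -0.001, -0.002]
contact_force: [0.5, 0.4, 0.2]
opening: 0.118
finger_force: 15.0
clock: 18.5
tool_pos: [0.5032, 0.3168, 0.0238]
eef_rot: [0.781, 0.625, -0.001, -0.002]
contact_force: [-0.7, -0.0, -0.5]
opening: 0.122
finger_force: 15.0
```

```bash
python3 -m pendant '[[0,0,0.03,0,0,0],[0,0,0.03,0,0,0],[0,0,0.02,0,0,0],[0,0,0,0,0,0]]' 
python3 -m pendant '[[0,0,0,0,0,0],[0,0,0,0,0,0],[0,0,0,0,0,0],[0,0,0,0,0,0],[0,0,0,0,0,0]]' -0.3
python3 -m pendant '[[0,0,-0.1,0,0,0],[0,0,-0.5,0,0,0],[0,0,-0.9,0,0,0],[0,0,-0.9,0,0,0],[0,0,-0.9,0,0,0]]' >/dev/null
python3 -m pendant '[[0,0,-0.9,0,0,0],[0,0,-0.9,0,0,0],[0,0,-0.9,0,0,0],[0,0,0,0,0,0]]' 0.5
python3 -c "
from h import *
plan((.449,.0017),.15,100.5);plan((.449,.0017),.15,10.5)"
```

```text
clock: 18.83
tool_pos: [0.5031, 0.3168, 0.0223]
eef_rot: [0.781, 0.625, -0.001, -0.002]
contact_force: [-1.3, -0.3, 6.3]
opening: 0.126
finger_force: 15.0
clock: 19.25
tool_pos: [0.503, 0.3166, 0.0213]
eef_rot: [0.781, 0.625, -0.001, -0.002]
contact_force: [0.2, -0.5, -0.3]
opening: 0.349
finger_force: 0.0
clock: 20.0
tool_pos: [0.5063, 0.3177, 0.1768]
eef_rot: [0.781, 0.625, 0.003, -0.002]
contact_force: [0.6, -0.0, 0.6]
opening: 0.631
finger_force: 0.0
shift [-12.84   0.54   0.98] closing now -12.7 world turn -66.8 -> rz units 0.3711  q7 -0.79  tilt [ 0.003  0.007 -1.   ]
shift [-12.84   0.54   0.98] closing now -12.7 world turn 23.2 -> rz units -0.1289  q7 -0.79  tilt [ 0.003  0.007 -1.   ]
```

```bash
python3 -m pendant '[[-0.99,0.04,0.1,0,0,0],[-0.99,0.04,0.1,0,0,0],[-0.99,0.04,0.1,0,0,0],[-0.99,0.04,0.1,0,0,0],[-0.99,0.04,0.1,0,0,0]]' 0.6 >/dev/null
python3 -m pendant '[[-0.99,0.04,0.1,0,0,0],[-0.99,0.04,0.1,0,0,0],[-0.99,0.04,0.1,0,0,0],[-0.99,0.04,0.1,0,0,0],[-0.99,0.04,0.1,0,0,0]]' >/dev/null
python3 -m pendant '[[-0.99,0.04,0.1,0,0,0],[-0.99,0.04,0,0,0,0],[-0.98,0.04,0,0,0,0],[0,0,0,0,0,0],[0,0,0,0,0,0]]' 
python3 -c "
from h import *
plan((.449,.0017),.026); print(r.get_state()['q'].round(2))"
```

```text
clock: 21.25
tool_pos: [0.4454, -0.0016, 0.1438]
eef_rot: [0.782, 0.623, -0.001, -0.002]
contact_force: [0.8, 0.8, -0.4]
opening: 0.797
finger_force: 0.0
shift [0.16 0.14 4.71] closing now -12.9  tilt [-0.005  0.002 -1.   ]
[-0.08  0.64 -0.02  2.18  0.04  0.32 -0.37]
```

```bash
python3 -m pendant '[[0.16,0.14,0.6,0,0,0],[0,0,0.8,0,0,0],[0,0,0.8,0,0,0],[0,0,0.8,0,0,0],[0,0,0.6,0,0,0]]' 
python3 -m pendant '[[0,0,0.4,0,0,0],[0,0,0.4,0,0,0],[0,0,0.3,0,0,0],[0,0,0,0,0,0]]' 
python3 -c "
from h import *
plan((.449,.0017),.026); print(r.get_state()['q'].round(2))"
```

```text
clock: 21.67
tool_pos: [0.4499, 0.005, 0.0523]
eef_rot: [0.78, 0.626, -0.001, -0.003]
contact_force: [-0.3, 0.7, 0.3]
opening: 0.797
finger_force: 0.0
clock: 22.0
tool_pos: [0.452, 0.004, 0.0269]
eef_rot: [0.78, 0.625, -0.003, -0.004]
contact_force: [1.0, -0.1, 0.2]
opening: 0.802
finger_force: 0.0
shift [-0.12 -0.1   0.04] closing now -12.6  tilt [-0.009  0.002 -1.   ]
[-0.1   0.9  -0.01  2.21  0.12  0.04 -0.45]
```

```bash
python3 -m pendant '[[0,0,0,0,0,0],[0,0,0,0,0,0],[0,0,0,0,0,0],[0,0,0,0,0,0],[0,0,0,0,0,0]]' -1 25
python3 -m pendant '[[0,0,-0.05,0,0,0],[0,0,-0.4,0,0,0],[0,0,-0.8,0,0,0],[0,0,-0.9,0,0,0],[0,0,-0.9,0,0,0]]' 
python3 -m pendant '[[0,0,-0.8,0,0,0],[0,0,-0.4,0,0,0],[0,0,0,0,0,0]]' 
python3 -c "
from h import *
plan((.6003,.3192),.13,-12.6); im,d=optics.snapshot('side');cv2.imwrite('pics/s3.png',im[40:320,150:450])"
```

```text
clock: 22.42
tool_pos: [0.4517, 0.0033, 0.0281]
eef_rot: [0.781, 0.625, -0.002, -0.003]
contact_force: [0.2, 0.4, 0.9]
opening: 0.447
finger_force: 11.2
clock: 22.83
tool_pos: [0.4516, 0.0029, 0.1053]
eef_rot: [0.781, 0.625, -0.003, -0.004]
contact_force: [0.8, 0.7, -2.1]
opening: 0.446
finger_force: 25.0
clock: 23.08
tool_pos: [0.4535, 0.0029, 0.1365]
eef_rot: [0.781, 0.625, -0.001, -0.002]
contact_force: [0.4, 0.4, -1.3]
opening: 0.443
finger_force: 25.0
shift [13.63  2.95  0.27] closing now -12.7 world turn 0.1 -> rz units -0.0005  q7 -0.44  tilt [-0.004  0.002 -1.   ]
```

View pics/s3.png

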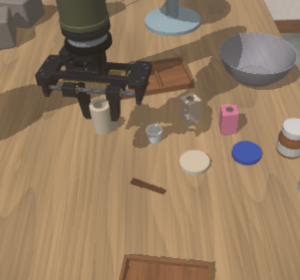

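```bash
python3 -m pendant '[[0.5,0.1,0,0,0,0],[0.97,0.2,0,0,0,0],[0.97,0.2,0,0,0,0],[0.97,0.2,0,0,0,0],[0.97,0.2,0,0,0,0]]' >/dev/null
python3 -m pendant '[[0.97,0.22,0,0,0,0],[0.97,0.22,0,0,0,0],[0.97,0.22,0,0,0,0],[0.97,0.22,0,0,0,0],[0.97,0.22,0,0,0,0]]' >/dev/null
python3 -m pendant '[[0.97,0.22,0,0,0,0],[0.97,0.22,0,0,0,0],[0.97,0.22,0,0,0,0],[0.97,0.22,0,0,0,0],[0.5,0.1,0,0,0,0]]' 
python3 -m pendant '[[0,0,0,0,0,0],[0,0,0,0,0,0]]' >/dev/null
python3 -c "
from h import *
plan((.6003,.3192),.0335)"
```

```text
clock: 24.38
tool_pos: [0.5993, 0.3221, 0.1317]
eef_rot: [0.78, 0.626, -0.003, -0.004]
contact_force: [0.5, 0.1, -1.5]
opening: 0.441
finger_force: 25.0
shift [0.06 0.1  3.93] closing now -12.6  tilt [-0.011  0.    -1.   ]
```

```bash
python3 -m pendant '[[0,0.1,0.5,0,0,0],[0,0,0.8,0,0,0],[0,0,0.8,0,0,0],[0,0,0.8,0,0,0],[0,0,0.5,0,0,0]]' 
python3 -m pendant '[[0,0,0.25,0,0,0],[0,0,0.05,0,0,0],[0,0,0.03,0,0,0],[0,0,0.03,0,0,0],[0,0,0,0,0,0]]' 
python3 -c "
from h import *
plan((.6003,.3192),.0335)"
```

```text
clock: 24.97
tool_pos: [0.5999, 0.3152, 0.0452]
eef_rot: [0.781, 0.624, -0.005, -0.003]
contact_force: [-1.0, -0.7, -1.2]
opening: 0.441
finger_force: 25.0
clock: 25.38
tool_pos: [0.6021, 0.3186, 0.0404]
eef_rot: [0.781, 0.625, -0.002, -0.003]
contact_force: [-0.5, -0.3, -0.9]
opening: 0.444
finger_force: 25.0
shift [ 0.01 -0.07  0.28] closing now -12.7  tilt [-0.007  0.003 -1.   ]
```

```bash
python3 -m pendant '[[0,0,0.1,0,0,0],[0,0,0.06,0,0,0],[0,0,0.04,0,0,0],[0,0,0,0,0,0]]' 
python3 -m pendant '[[0,0,0.04,0,0,0],[0,0,0.04,0,0,0],[0,0,0,0,0,0]]' 
```

```text
clock: 25.72
tool_pos: [0.6013, 0.3184, 0.0343]
eef_rot: [0.781, 0.625, -0.003, -0.003]
contact_force: [0.4, -0.0, -1.0]
opening: 0.438
finger_force: 25.0
clock: 25.97
tool_pos: [0.6014, 0.3184, 0.0342]
eef_rot: [0.781, 0.625, -0.003, -0.004]
contact_force: [-3.0, -2.2, 11.0]
opening: 0.443
finger_force: 25.0
```

```bash
python3 -m pendant '[[0,0,0,0,0,0],[0,0,0,0,0,0],[0,0,0,0,0,0],[0,0,0,0,0,0],[0,0,0,0,0,0]]' 0.4
python3 -m pendant '[[0,0,-0.1,0,0,0],[0,0,-0.5,0,0,0],[0,0,-0.9,0,0,0],[0,0,-0.9,0,0,0],[0,0,-0.9,0,0,0]]' >/dev/null
python3 -m pendant '[[0,0,-0.9,0,0,0],[0,0,-0.9,0,0,0],[0,0,0,0,0,0]]' 0.82
python3 -c "
from h import *
plan((.626,-.008),.11,-12.7)"
```

```text
clock: 26.38
tool_pos: [0.6013, 0.3183, 0.0321]
eef_rot: [0.781, 0.625, -0.003, -0.003]
contact_force: [0.7, 0.7, -0.2]
opening: 0.704
finger_force: 0.0
clock: 27.05
tool_pos: [0.6056, 0.3195, 0.166]
eef_rot: [0.781, 0.625, 0.002, -0.003]
contact_force: [0.3, 0.9, 0.9]
opening: 0.899
finger_force: 0.0
shift [-12.62   3.68   2.15] closing now -12.7 world turn -0.0 -> rz units 0.0000  q7 -0.76  tilt [ 0.     0.007 -1.   ]
```

```bash
python3 -m pendant '[[-0.97,0.28,0.1,0,0,0],[-0.97,0.28,0.1,0,0,0],[-0.97,0.28,0.1,0,0,0],[-0.97,0.28,0.1,0,0,0],[-0.97,0.28,0.1,0,0,0]]' >/dev/null
python3 -m pendant '[[-0.97,0.28,0.2,0,0,0],[-0.97,0.28,0.2,0,0,0],[-0.97,0.28,0.2,0,0,0],[-0.97,0.28,0.2,0,0,0],[-0.97,0.28,0.2,0,0,0]]' >/dev/null
python3 -m pendant '[[-0.97,0.28,0.2,0,0,0],[-0.97,0.28,0.2,0,0,0],[-0.97,0.28,0.2,0,0,0],[0,0,0,0,0,0],[0,0,0,0,0,0]]' 
python3 -c "
from h import *
plan((.626,-.008),.004,-12.7)"
```

```text
clock: 28.3
tool_pos: [0.6213, -0.0118, 0.1063]
eef_rot: [0.782, 0.623, -0.003, -0.003]
contact_force: [-0.4, 0.7, 0.0]
opening: 0.913
finger_force: 0.0
shift [0.19 0.19 4.09] closing now -12.9 world turn 0.2 -> rz units -0.0011  q7 -0.34  tilt [-0.009  0.001 -1.   ]
```

```bash
python3 -m pendant '[[0.19,0.19,0.5,0,0,0],[0,0,0.9,0,0,0],[0,0,0.9,0,0,0],[0,0,0.8,0,0,0],[0,0,0.5,0,0,0]]' 
python3 -m pendant '[[0,0,0.3,0,0,0],[0,0,0.1,0,0,0],[0,0,0.08,0,0,0],[0,0,0,0,0,0]]' 
python3 -m pendant '[[0,0,0,0,0,0],[0,0,0,0,0,0],[0,0,0,0,0,0],[0,0,0,0,0,0],[0,0,0,0,0,0]]' -1 25
python3 -m pendant '[[0,0,0,0,0,0],[0,0,0,0,0,0]]' 
python3 -c "
from h import *
plan((.626,-.008),.004,-12.7)"
```

```text
clock: 28.72
tool_pos: [0.6256, -0.0026, 0.0138]
eef_rot: [0.78, 0.626, -0.003, -0.005]
contact_force: [-0.1, 0.2, 0.2]
opening: 0.908
finger_force: 0.0
clock: 29.05
tool_pos: [0.627, -0.0052, 0.0049]
eef_rot: [0.781, 0.625, -0.002, -0.003]
contact_force: [-0.2, 0.0, 0.3]
opening: 0.914
finger_force: 0.0
clock: 29.47
tool_pos: [0.6271, -0.0056, 0.0053]
eef_rot: [0.781, 0.625, -0.002, -0.003]
contact_force: [-0.5, -0.7, 4.5]
opening: 0.702
finger_force: 25.0
clock: 29.63
tool_pos: [0.6271, -0.0056, 0.0053]
eef_rot: [0.781, 0.625, -0.002, -0.003]
contact_force: [0.5, 0.1, 5.4]
opening: 0.706
finger_force: 25.0
shift [-0.1  -0.02  0.05] closing now -12.7 world turn -0.0 -> rz units 0.0001  q7 -0.36  tilt [-0.007  0.002 -1.   ]
```

```bash
python3 -m pendant '[[0,0,-0.05,0,0,0],[0,0,-0.1,0,0,0],[0,0,-0.2,0,0,0],[0,0,0,0,0,0]]' 
python3 -c "
from h import *
im,d=optics.snapshot('side');cv2.imwrite('pics/s4.png',cv2.resize(im[130:260,260:440],None,fx=4,fy=4))"
```

```text
clock: 29.97
tool_pos: [0.6267, -0.0056, 0.0139]
eef_rot: [0.781, 0.625, -0.002, -0.003]
contact_force: [0.4, 1.0, -1.0]
opening: 0.704
finger_force: 25.0
```

View pics/s4.png

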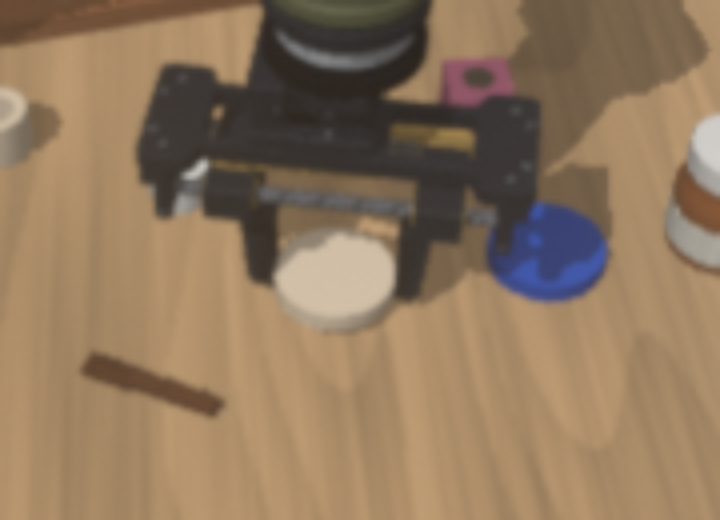

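```bash
python3 -m pendant '[[0,0,-0.2,0,0,0],[0,0,-0.6,0,0,0],[0,0,-0.8,0,0,0],[0,0,-0.9,0,0,0],[0,0,-0.6,0,0,0]]' >/dev/null
python3 -m pendant '[[0,0,-0.2,0,0,0],[0,0,0,0,0,0],[0,0,0,0,0,0]]' 
python3 -c "
from h import *
plan((.548,-.3045),.09,-10.4)"
```

```text
clock: 30.68
tool_pos: [0.6269, -0.0058, 0.0958]
eef_rot: [0.781, 0.625, -0.003, -0.004]
contact_force: [1.1, -0.4, -1.1]
opening: 0.7
finger_force: 25.0
shift [-12.35  -0.46   0.24] closing now -12.7 world turn 2.3 -> rz units -0.0126  q7 -0.35  tilt [-0.009  0.002 -1.   ]
```

```bash
python3 -m pendant '[[-0.5,-0.02,0,0,0,0],[-0.95,-0.04,0,0,0,0],[-0.95,-0.04,0,0,0,0],[-0.95,-0.04,0,0,0,0],[-0.95,-0.04,0,0,0,0]]' >/dev/null
python3 -m pendant '[[-0.95,-0.04,0,0,0,0],[-0.95,-0.04,0,0,0,0],[-0.95,-0.04,0,0,0,0],[-0.95,-0.04,0,0,0,0],[-0.95,-0.04,0,0,0,0]]' >/dev/null
python3 -m pendant '[[-0.95,-0.04,0,0,0,0],[-0.95,-0.04,0,0,0,0],[-0.95,-0.04,0,0,0,0],[-0.45,0,0,0,0,-0.0126],[0,0,0,0,0,0]]' >/dev/null
python3 -m pendant '[[0,0,0.6,0,0,0],[0,0,0.8,0,0,0],[0,0,0.7,0,0,0],[0,0,0.3,0,0,0],[0,0,0,0,0,0]]' 
python3 -c "
from h import *
plan((.548,-.3045),.0115,-10.4)"
```

```text
clock: 32.35
tool_pos: [0.5451, -0.3023, 0.0334]
eef_rot: [0.768, 0.64, -0.003, -0.006]
contact_force: [0.4, 0.6, -0.6]
opening: 0.703
finger_force: 25.0
shift [-0.07  0.14  0.87] closing now -10.4 world turn -0.0 -> rz units 0.0002  q7 0.08  tilt [-0.013  0.005 -1.   ]
```

```bash
python3 -m pendant '[[0,0.1,0.3,0,0,0],[0,0,0.25,0,0,0],[0,0,0.12,0,0,0],[0,0,0.05,0,0,0],[0,0,0,0,0,0]]' 
python3 -m pendant '[[0,0,0.05,0,0,0],[0,0,0.04,0,0,0],[0,0,0.04,0,0,0],[0,0,0,0,0,0]]' 
```

```text
clock: 32.77
tool_pos: [0.5491, -0.3045, 0.0178]
eef_rot: [0.768, 0.64, -0.003, -0.004]
contact_force: [0.4, 0.2, -1.0]
opening: 0.703
finger_force: 25.0
clock: 33.1
tool_pos: [0.549, -0.3045, 0.0145]
eef_rot: [0.768, 0.64, -0.003, -0.004]
contact_force: [-0.0, -0.4, -0.5]
opening: 0.7
finger_force: 25.0
```

```bash
python3 -m pendant '[[0,0,0.04,0,0,0],[0,0,0.04,0,0,0],[0,0,0.04,0,0,0],[0,0,0,0,0,0]]' 
python3 -m pendant '[[0,0,0.02,0,0,0],[0,0,0,0,0,0],[0,0,0,0,0,0]]' 
```

```text
clock: 33.43
tool_pos: [0.549, -0.3045, 0.0114]
eef_rot: [0.768, 0.64, -0.003, -0.004]
contact_force: [-0.9, 0.0, -0.3]
opening: 0.7
finger_force: 25.0
clock: 33.68
tool_pos: [0.549, -0.3046, 0.0113]
eef_rot: [0.768, 0.64, -0.003, -0.003]
contact_force: [-0.2, 1.5, 3.5]
opening: 0.701
finger_force: 25.0
```

```bash
python3 -m pendant '[[0,0,0,0,0,0],[0,0,0,0,0,0],[0,0,0,0,0,0],[0,0,0,0,0,0],[0,0,0,0,0,0]]' 0.7
python3 -m pendant '[[0,0,-0.1,0,0,0],[0,0,-0.5,0,0,0],[0,0,-0.9,0,0,0],[0,0,-0.9,0,0,0],[0,0,-0.9,0,0,0]]' >/dev/null
python3 -m pendant '[[0,0,-0.9,0,0,0],[0,0,-0.9,0,0,0],[0,0,-0.9,0,0,0],[0,0,0,0,0,0]]'
python3 -c "
from h import *
plan((.6305,.1398),.13,29.9)"
```

```text
clock: 34.1
tool_pos: [0.549, -0.3045, 0.0109]
eef_rot: [0.768, 0.64, -0.003, -0.004]
contact_force: [-0.0, -0.6, -0.7]
opening: 0.848
finger_force: 0.0
clock: 34.85
tool_pos: [0.5531, -0.3061, 0.1667]
eef_rot: [0.768, 0.64, -0.001, 0.001]
contact_force: [0.4, -1.1, 0.2]
opening: 0.85
finger_force: 0.0
shift [18.11 -0.18  1.43] closing now -10.4 world turn 40.3 -> rz units -0.2240  q7 0.11  tilt [-0.    -0.002 -1.   ]
```

```bash
python3 -m pendant '[[0.98,0,0,0,0,0],[0.98,0,0,0,0,0],[0.98,0,0,0,0,0],[0.98,0,0,0,0,0],[0.98,0,0,0,0,0]]' 0.4 >/dev/null
python3 -m pendant '[[0.98,0,0,0,0,0],[0.98,0,0,0,0,0],[0.98,0,0,0,0,0],[0.98,0,0,0,0,0],[0.98,0,0,0,0,0]]' >/dev/null
python3 -m pendant '[[0.98,0,0,0,0,0],[0.98,0,0,0,0,0],[0.98,0,0,0,0,0],[0.98,0,0,0,0,0],[0.98,0,0,0,0,0]]' >/dev/null
python3 -m pendant '[[0.98,0,0,0,0,0],[0.98,0,0,0,0,0],[0.98,0,0,0,0,0],[0.45,0,0,0,0,0]]' >/dev/null
python3 -m pendant '[[0,0,0.2,0,0,-0.0373],[0,0,0.2,0,0,-0.0373],[0,0,0.2,0,0,-0.0373],[0,0,0.2,0,0,-0.0373],[0,0,0.2,0,0,-0.0373]]' >/dev/null
python3 -m pendant '[[0,0,0.2,0,0,-0.0373],[0,0,0,0,0,0],[0,0,0,0,0,0]]'
python3 - <<'E'
from h import *
plan((.6305,.1398),.022,29.9)
im,d=optics.snapshot("top"); cv2.imwrite("pics/t5.png",im); hsv=cv2.cvtColor(im,cv2.COLOR_BGR2HSV)
m=((hsv[...,1]<95)&(hsv[...,2]>90)).astype(np.uint8); s=np.zeros_like(m); s[175:258,398:478]=m[175:258,398:478]
c=max(cv2.findContours(s,0,1)[0],key=cv2.contourArea).reshape(-1,2)
print(cv2.minEnclosingCircle((cast("top",c,.018)[:,:2]*1000).astype(np.float32)),cv2.minAreaRect((cast("top",c,.018)[:,:2]*1000).astype(np.float32)))
E
```

```text
clock: 37.1
tool_pos: [0.6314, 0.139, 0.131]
eef_rot: [0.503, 0.864, -0.002, -0.005]
contact_force: [0.0, 1.1, -0.7]
opening: 0.699
finger_force: 0.0
shift [0.02 0.02 4.36] closing now 29.6 world turn 0.3 -> rz units -0.0014  q7 -0.01  tilt [-0.01   0.002 -1.   ]
((549.6149291992188, -301.9853515625), 32.25475311279297) ((550.0796508789062, -301.8830871582031), (60.03102493286133, 63.03691482543945), 86.54834747314453)
```

View pics/t5.png

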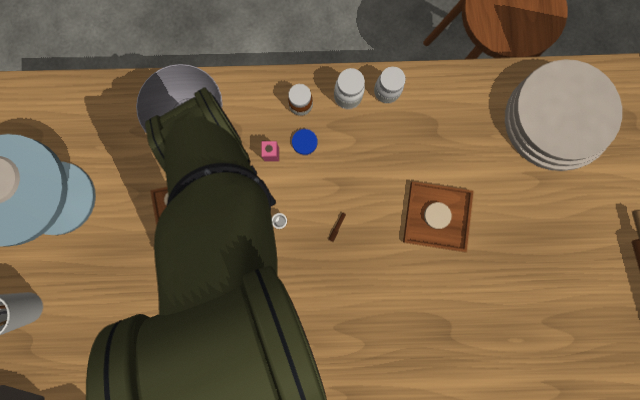

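The disc lies in the square tray at pixel (438,215), about (0.550, -0.302) m; the cup, tool, pink post and blue disc have not moved. Now the post.

```bash
python3 -m pendant '[[0,0,0.5,0,0,0],[0,0,0.8,0,0,0],[0,0,0.8,0,0,0],[0,0,0.8,0,0,0],[0,0,0.8,0,0,0]]' >/dev/null
python3 -m pendant '[[0,0,0.4,0,0,0],[0,0,0.2,0,0,0],[0,0,0,0,0,0],[0,0,0,0,0,0]]' 
python3 -m pendant '[[0,0,0,0,0,0],[0,0,0,0,0,0],[0,0,0,0,0,0],[0,0,0,0,0,0],[0,0,0,0,0,0]]' -1 30
python3 -m pendant '[[0,0,-0.05,0,0,0],[0,0,-0.4,0,0,0],[0,0,-0.8,0,0,0],[0,0,-0.9,0,0,0],[0,0,-0.9,0,0,0]]' 
python3 -m pendant '[[0,0,-0.8,0,0,0],[0,0,-0.4,0,0,0],[0,0,0,0,0,0],[0,0,0,0,0,0]]' 
python3 -c "
from h import *
plan((.550,-.3025),.12); print(yaw().round(3))"
```

```text
clock: 37.9
tool_pos: [0.6312, 0.1405, 0.0242]
eef_rot: [0.501, 0.865, -0.001, -0.004]
contact_force: [-0.2, -0.3, -0.1]
opening: 0.703
finger_force: 0.0
clock: 38.32
tool_pos: [0.6316, 0.1406, 0.0245]
eef_rot: [0.501, 0.865, -0.0, -0.004]
contact_force: [0.1, -0.1, 3.1]
opening: 0.407
finger_force: 30.0
clock: 38.73
tool_pos: [0.6306, 0.1399, 0.1007]
eef_rot: [0.501, 0.866, -0.002, -0.005]
contact_force: [1.6, 0.3, -2.1]
opening: 0.404
finger_force: 30.0
clock: 39.07
tool_pos: [0.6314, 0.1398, 0.1299]
eef_rot: [0.501, 0.865, -0.001, -0.004]
contact_force: [0.6, 0.1, -2.8]
opening: 0.407
finger_force: 30.0
shift [-13.72 -11.64   0.39] closing now 29.9  tilt [-0.009  0.002 -1.   ]
[[-0.498  0.867 -0.009]
 [ 0.867  0.498  0.002]
 [ 0.006 -0.007 -1.   ]]
```

```bash
python3 -m pendant '[[-0.5,-0.42,0,0,0,0],[-0.96,-0.815,0,0,0,0],[-0.96,-0.815,0,0,0,0],[-0.96,-0.815,0,0,0,0],[-0.96,-0.815,0,0,0,0]]' >/dev/null
python3 -m pendant '[[-0.96,-0.815,0,0,0,0],[-0.96,-0.815,0,0,0,0],[-0.96,-0.815,0,0,0,0],[-0.96,-0.815,0,0,0,0],[-0.96,-0.815,0,0,0,0]]' >/dev/null
python3 -m pendant '[[-0.96,-0.815,0,0,0,0],[-0.96,-0.815,0,0,0,0],[-0.96,-0.815,0,0,0,0],[-0.96,-0.815,0,0,0,0],[-0.74,-0.62,0,0,0,0]]' >/dev/null
python3 -m pendant '[[0,0,0,0,0,0],[0,0,0,0,0,0],[0,0,0,0,0,0]]'
python3 -c "
from h import *
plan((.550,-.3025),.0425); M=yaw();print(M.round(3))"
```

```text
clock: 40.57
tool_pos: [0.5492, -0.3016, 0.1286]
eef_rot: [0.501, 0.866, -0.001, -0.006]
contact_force: [-0.2, 0.7, -1.2]
opening: 0.404
finger_force: 30.0
shift [-0.08  0.04  3.44] closing now 29.9  tilt [-0.011  0.004 -1.   ]
[[-0.498  0.867 -0.011]
 [ 0.867  0.498  0.004]
 [ 0.009 -0.007 -1.   ]]
```

```bash
python3 -m pendant '[[-0.05,0,0.4,0,0,0],[0,0,0.8,0,0,0],[0,0,0.8,0,0,0],[0,0,0.6,0,0,0],[0,0,0.3,0,0,0]]' >/dev/null
python3 -m pendant '[[0,0,0.1,0,0,0],[0,0,0.08,0,0,0],[0,0,0,0,0,0],[0,0,0,0,0,0]]' 
python3 -c "
from h import *
plan((.550,-.3025),.0425)"
```

```text
clock: 41.32
tool_pos: [0.551, -0.3032, 0.0535]
eef_rot: [0.501, 0.866, -0.001, -0.003]
contact_force: [-0.4, 0.1, -1.6]
opening: 0.408
finger_force: 30.0
shift [ 0.04 -0.02  0.44] closing now 29.9  tilt [-0.007  0.002 -1.   ]
```

```bash
python3 -m pendant '[[0,0,0.15,0,0,0],[0,0,0.1,0,0,0],[0,0,0.05,0,0,0],[0,0,0.04,0,0,0],[0,0,0,0,0,0]]' 
python3 -m pendant '[[0,0,0.03,0,0,0],[0,0,0.03,0,0,0],[0,0,0.03,0,0,0],[0,0,0,0,0,0]]' 
```

```text
clock: 41.73
tool_pos: [0.5501, -0.3032, 0.0441]
eef_rot: [0.501, 0.865, -0.001, -0.004]
contact_force: [-0.4, 0.2, -2.2]
opening: 0.408
finger_force: 30.0
clock: 42.07
tool_pos: [0.5503, -0.3032, 0.0425]
eef_rot: [0.501, 0.865, -0.001, -0.004]
contact_force: [-1.6, 0.1, 2.2]
opening: 0.404
finger_force: 30.0
```

Contact. Release, lift, and check the result.

```bash
python3 -m pendant '[[0,0,0.02,0,0,0],[0,0,0,0,0,0],[0,0,0,0,0,0]]'
python3 -m pendant '[[0,0,0,0,0,0],[0,0,0,0,0,0],[0,0,0,0,0,0],[0,0,0,0,0,0],[0,0,0,0,0,0]]' 0.3
python3 -m pendant '[[0,0,-0.1,0,0,0],[0,0,-0.5,0,0,0],[0,0,-0.9,0,0,0],[0,0,-0.9,0,0,0],[0,0,-0.9,0,0,0]]' >/dev/null
python3 -m pendant '[[0,0,-0.9,0,0,0],[0,0,-0.9,0,0,0],[0.9,0,0,0,0,0],[0.9,0,0,0,0,0],[0.9,0,0,0,0,0]]' >/dev/null
python3 -m pendant '[[0.9,0,0,0,0,0],[0.9,0,0,0,0,0],[0.9,0,0,0,0,0],[0,0,0,0,0,0],[0,0,0,0,0,0]]'
python3 - <<'E'
from h import *
im,d=optics.snapshot("top"); s,ds=optics.snapshot("side"); cv2.imwrite("pics/t6.png",im)
cv2.imwrite("pics/c6.png",np.vstack([cv2.resize(im[165:290,140:490],(784,280)),cv2.resize(s[85:395,220:460],(232,300)).repeat(1,1) if 0 else np.hstack([cv2.resize(s[85:175,230:360],(433,300)),cv2.resize(s[270:395,245:380],(351,300))])]))
P=cloud("top",d)
for nm,(x,y,z) in {"post":(.550,-.303,.078),"tube":(.601,.318,.066),"short":(.4405,.127,.03)}.items():
    m=(abs(P[...,0]-x)<.04)&(abs(P[...,1]-y)<.04)&(abs(P[...,2]-z)<.006); print(nm,m.sum(),P[m].mean(0).round(4),P[m][:,2].std().round(4))
E
```

```text
clock: 42.32
tool_pos: [0.5503, -0.3033, 0.0425]
eef_rot: [0.501, 0.865, -0.001, -0.004]
contact_force: [-1.9, -0.0, 6.7]
opening: 0.402
finger_force: 30.0
clock: 42.73
tool_pos: [0.5503, -0.3032, 0.0414]
eef_rot: [0.501, 0.866, -0.001, -0.004]
contact_force: [-0.1, -0.3, -0.0]
opening: 0.649
finger_force: 0.0
clock: 43.98
tool_pos: [0.4842, -0.1856, 0.1709]
eef_rot: [0.5, 0.866, -0.001, -0.004]
contact_force: [-0.3, -0.3, -0.3]
opening: 0.65
finger_force: 0.0
post 72 [ 0.5626 -0.3025  0.0776] 0.0015
tube 175 [0.6013 0.3167 0.0659] 0.0021
short 146 [0.4425 0.1295 0.0296] 0.0015
```

View pics/c6.png

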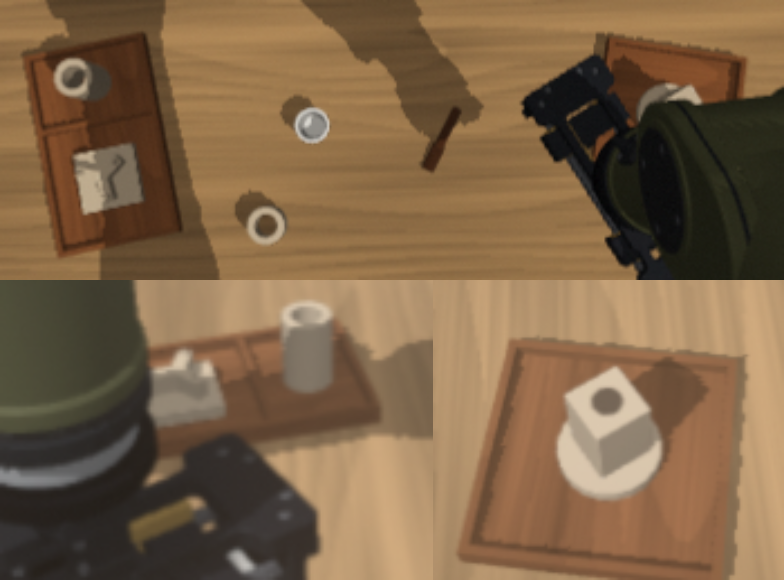

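The pictures show:
- **Long tray:** the tile lies flat with the stilt at its middle, and the tall tube stands in the small compartment.
- **Square tray:** the post stands upright on the middle of the disc.
- **Bystanders:** the short tube, cup and tool are in place.

The release poses agree with the tile and disc centres to about 1 mm.

```bash
python3 -c "
from plant import r
print(r.finish_job())"
```

```text
the job is handed in; nothing more can be done
None
```

Both kits are made up as asked and the job is handed in at about 44 s of the 138 s allowed; the last pictures showed every piece where it should be, but the hand-in returned no verdict.

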